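# Pull apart the nested tube sleeves and put each in its size row

### The arm

A 6-joint arm with a two-finger parallel gripper is mounted at the origin on a cart in front of the work surface, level with it; the furniture and walls round the work are solid. World frame = base frame: x ahead of the robot, y to its left, z up, the work surface at z = 0. Lengths are in m, angles in rad, forces in N, time in s.
With the tool pointing down it reaches from about 0.375 to 0.9 m from the base axis. Payload 3.1 kg.
Tool frame: the origin (TCP) lies between the finger pads; the fingertips stand 8 mm ahead of it and the grasp point (between the pads) lies 11 mm behind it; z points along the fingers, y is the line along which they close (so a half turn about z gives the same grasp; the last joint's range is limited). The gripper opens to 85 mm and grips with 20 to 120 N. Pads are 22 mm wide; open, the fingers measure 114 mm over their backs; the gripper's body (76 mm by 85 mm) begins 54 mm behind the grasp point. The pads swing forward as they close: fully open they stand 13 mm farther back than shut.
Start: joints at [-1.29, 0.527, 1.433, -0, 1.181, -0.178], TCP at [0.277, -0.56, 0.239] pointing down, gripper open.
Joint ranges: [-3.08, 3.08], [-0.75, 2.2], [0.22, 2.44], [-1.43, 4.57], [0, 2.65], [-2.85, 2.85]. Speed limits (rad/s): [2.79, 2.79, 3.14, 3.14, 3.14, 3.14].

### API

Orientations are given as a unit quaternion [x, y, z, w].
In Python, from station import readout, cams, sign_off gives the robot as it stands.
- The arm moves only by the tool send_rows, never from a script. Its argument "commands" is text: rows parted by semicolons, each of 5 numbers parted by spaces: the finger opening in mm, from 0 to 85.4, then the shift along the tool's x, y, z each as a share of 0.02 m, from -1 to 1, then the turn about the tool's z as a share of 4 degrees, from -1 to 1. In form: grip dx dy dz spin; .... A call has 1 to 20 rows; each row shifts and turns the commanded pose from where the row before left it, along the tool's axes as they then stand; what a row does not reach is not made up. A row lasts 1/12 s, in which the tool goes at most 41.7 mm and 7.16 degrees, less where a joint would pass 70% of its speed; a pose out of reach is approached as far as the arm can. A call with a number of a shift or a turn outside -1 to 1 is refused whole. A call with a gripper value outside its range is refused whole. The fingers move at their own pace and stop on an object; "grip_force" is the grip in N (left out, the last holds). Time passes only in rows, so rows that do not move let the fingers close. It gives the time, the measured TCP pose, the force, the opening and the grip force at its end, in the units of the state.
- readout.sense(): the state, without advancing time (a new reading comes with each control period).
- cams.snapshot(name): name is "side" or "top"; returns a dict with "pixels" (384x512x3 uint8, red, green, blue), "intrinsics" (3x3 intrinsics, pixels), "eye" and "rotation" of the camera in the world. Camera axes: x right, y down, z forward; pixel columns grow to the right and rows downward; lengths in m; the calibration is good to about 2 mm. A picture is of the moment at which its call begins. There is no depth.
- sign_off(): hands the job in; it is judged then, once.
The state is a dict: "t": time; "q": joint angles; "qd": joint speeds; "tau": joint torques, N m; "tcp_pos": TCP position; "tool_rot": TCP orientation; "force": force on the tool from outside, world axes, zero at the start; "ft_torque": the same for the moment, N m; "finger_gap": opening from 0.0 (shut) to 1.0 (fully open); "gripper_force": force on a finger pad.
Only numpy, scipy, OpenCV 4.12 (cv2) and the standard library are available. Lean on these libraries where they do the work, as an engineer would, in place of code of your own. Each camera call takes 0.05 s, during which the arm holds its last target. There are 200 camera calls.

### The job

Three aluminium tube sleeves of different sizes are stuck one inside the other. Pull them apart and put each into the rail for its own size, its collar under the lips, pushed fully home so that it and the sleeve already in that rail stand touching and against the back stop. Let go of everything and leave the beaker and the two bottles alone.

Things in the scene. Friction and masses are not known exactly. Their poses are not given: they have to be found in the camera images.
- sleeve_large_mid (a point): aluminium cup-like tube sleeve: 58 mm across, 76 mm tall, bore 45 mm; collar 72 mm across, its underside 45 mm above the foot. Collar: flange 5 mm thick; above it a bare neck 26 mm tall, as wide as the body, to grip. Outermost of the nest, 0.12 kg, stands on the worktop; sprung rubber nubs in its mouth grip the medium one. Point: on its axis, half-way up; z to its mouth.
- sleeve_medium_mid (a point): aluminium cup-like tube sleeve: 42 mm across, 73 mm tall, bore 31 mm; collar 56 mm across, its underside 42 mm above the foot. Collar: flange 5 mm thick; above it a bare neck 26 mm tall, as wide as the body, to grip. Plugged into the large one, collar resting on its rim; its own nubs grip the small one. 0.07 kg. Point: on its axis, half-way up; z to its mouth.
- sleeve_small_mid (a point): aluminium cup-like tube sleeve: 28 mm across, 69 mm tall, bore 18 mm; collar 41 mm across, its underside 38 mm above the foot. Collar: flange 5 mm thick; above it a bare neck 26 mm tall, as wide as the body, to grip. Plugged 38 mm deep into the medium one, collar resting on its rim. 0.04 kg. Point: on its axis, half-way up; z to its mouth.
- sleeve_large: the foot of the nest, on its axis. Nest 138 mm tall; necks, above the foot: large 50 to 76, medium 81 to 107, small 112 to 138 mm. The nubs hold it together: it can be carried by the medium or small neck. Drawing a sleeve out of the next takes a straight pull of about 5 to 12 N over 40 mm; a loose outer one comes up with it, one with its collar under its rail's lips is held back.
- rail_large: grey plastic rail for large sleeves, 84 mm wide, 200 mm long. Origin: centre of its underside; z up, +x along it from the open front end (x = -100 mm, towards the robot) to the face of the back stop (x = +92 mm). The slot for the body and the gap between the lips for the neck are 62 mm wide; the channel for the collar is 75.5 mm wide. Only the large size fits.
- stored_large_mid (a point): a large sleeve already in its rail, like the one in the nest but empty, free to slide; it may stand up to about 15 mm short of the back stop. Point: on its axis, half-way up.
- rail_medium: grey plastic rail for medium sleeves, 68 mm wide, 200 mm long. Origin: centre of its underside; z up, +x along it from the open front end (x = -100 mm, towards the robot) to the face of the back stop (x = +92 mm). The slot for the body and the gap between the lips for the neck are 46 mm wide; the channel for the collar is 59.5 mm wide. Only the medium size fits.
- stored_medium_mid (a point): a medium sleeve already in its rail, like the one in the nest but empty, free to slide; it may stand up to about 15 mm short of the back stop. Point: on its axis, half-way up.
- rail_small: grey plastic rail for small sleeves, 53 mm wide, 200 mm long. Origin: centre of its underside; z up, +x along it from the open front end (x = -100 mm, towards the robot) to the face of the back stop (x = +92 mm). The slot for the body and the gap between the lips for the neck are 32 mm wide; the channel for the collar is 44.5 mm wide. Only the small size fits.
- stored_small_mid (a point): a small sleeve already in its rail, like the one in the nest but empty, free to slide; it may stand up to about 15 mm short of the back stop. Point: on its axis, half-way up.
- rack_base: steel plate, 212 x 270 x 6 mm, with the three parallel rails on it 88 mm apart, order varies. Origin: centre of its underside; x as the rails'. All rails: a collar rides on ledges 55 mm above the rail's origin. From x = -60 mm on, two lips cover it, undersides 62.5, tops 67.5 mm up (upturned front ends 69.5 mm). Before that the ledges are bare: a medium or small sleeve stands there when let go.
- beaker: clear beaker, 59 mm across, 82 mm tall, bystander. Origin: centre of its underside.
- reagent_bottle: white-capped plastic bottle, 52 mm across, 112 mm tall, bystander. Origin: centre of its underside.
- dropper_bottle: small brown dropper bottle, 30 mm across, 78 mm tall, bystander. Origin: centre of its underside.
Things that resemble listed ones, but are neither listed nor needed, are in the scene too. Leave any red or turquoise look-alike of the part that bears stored_medium_mid alone.

How it is judged:
By the outcome, as a careful person would: the job done as asked, in the order asked, and still so for the second after the job is handed in, with the robot touching nothing.
It also fails if it takes over 62 s, if anything falls off the work surface, if the arm or the gripper's body presses on something with over 40 N, if the wrist force passes 120 N, or if a joint passes its speed limit or range.

## Working session

There is one attempt and no reset: what is moved stays moved. The work goes in short steps, Python scripts to look and compute and a tool call to move; the robot and the scene stay as the last step left them, time stands still between calls to the robot, and variables do not carry over. Pictures are saved under pics/ and viewed, at most 13 in all, crops included, and the job is handed in when it is done.

Besides the shell and the picture viewer there is one more tool, called after "Call:" by a JSON object that holds its "op" and its "data", one argument or row to a line. send_rows: Moves the arm, as the interface text tells. Its arguments: {"type":"object","properties":{"commands":{"type":"string"},"grip_force":{"type":"number"}},"required":["commands"]}

```bash
mkdir -p pics
cat > h.py <<'E'
import numpy as np, cv2
from station import readout, cams, sign_off
def snap(n,f):
    s=cams.snapshot(n); np.savez('pics/'+f+'.npz',**{k:np.array(v) for k,v in s.items()}); cv2.imwrite('pics/'+f+'.png',s['pixels'][:,:,::-1]); return s
def load(f): return np.load('pics/'+f+'.npz')
def w(s,u,v,z):
    d=s['rotation']@np.linalg.solve(s['intrinsics'],[u,v,1.]); e=s['eye']; return e+d*(z-e[2])/d[2]
def px(s,p):
    c=s['intrinsics']@(s['rotation'].T@(np.array(p)-s['eye'])); return c[:2]/c[2]
def crop(f,o,x0,y0,x1,y1,k):
    i=cv2.imread('pics/'+f+'.png')[y0:y1,x0:x1]; cv2.imwrite('pics/'+o+'.png',cv2.resize(i,None,fx=k,fy=k,interpolation=cv2.INTER_CUBIC))
E
python3 - <<'E'
from h import *
a=snap('top','t0');b=snap('side','s0')
for s in(a,b): print(s['eye'],s['rotation'],s['intrinsics'])
i=np.vstack([cv2.imread('pics/t0.png'),cv2.imread('pics/s0.png')]); cv2.imwrite('pics/b0.png',cv2.resize(i,None,fx=.78,fy=.78))
print(readout.sense())
E
```

```text
[ 0.43839536 -0.22868948  1.02564541] [-0.69747348  0.71405674 -0.03899039  0.0461895 ] [[473.7757359    0.         263.30581931]
 [  0.         473.7757359  192.2475234 ]
 [  0.           0.           1.        ]]
[0.16391095 0.73995761 0.64981422] [-0.1661128   0.83851133 -0.50861915  0.10301383] [[484.78670961   0.         268.46402609]
 [  0.         484.78670961 189.21094056]
 [  0.           0.           1.        ]]
{'t': 0.1, 'q': array([-1.28949784e+00,  5.28396441e-01,  1.43375892e+00,  1.73335554e-05,
        1.18141192e+00, -1.78515986e-01]), 'qd': array([ 8.25515521e-04, -4.48927127e-03, -2.70513141e-03, -1.23974615e-03,
       -1.42187130e-03,  5.14330217e-06]), 'tau': array([-3.21792231e-04, -4.43304920e+01, -1.78586626e+01, -3.29208524e-04,
        3.87728724e-03,  8.15592330e-06]), 'tcp_pos': array([ 0.27720974, -0.55946591,  0.23842204]), 'tool_rot': array([ 9.73687816e-01,  2.27883879e-01, -4.27126807e-05, -9.86420007e-04]), 'force': array([0.57459109, 0.01679435, 0.15147163]), 'ft_torque': array([-0.02650386,  0.01058087, -0.02852464]), 'gripper_force': 0.0, 'finger_gap': 1.0003192554916698}
```

View pics/t0.png

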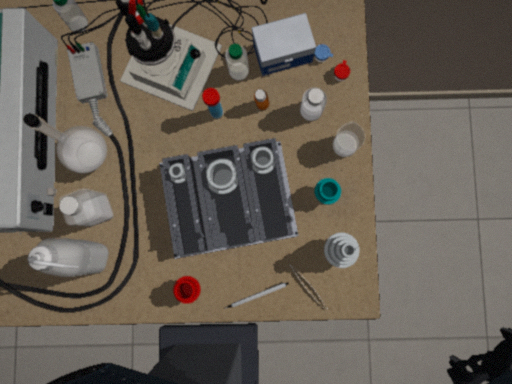

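View pics/s0.png

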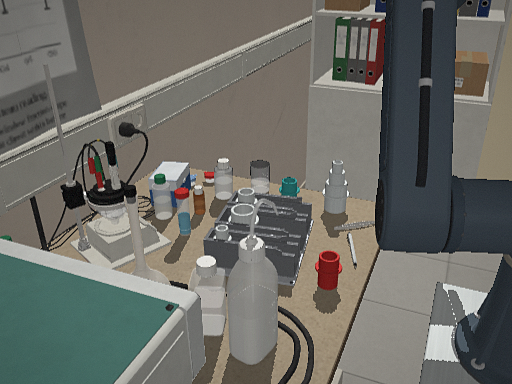

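The top view shows the nest at (342,250) and the rack around (228,198). Its rails hold stored sleeves, left to right: small (177,171), large (221,176) and medium (263,158). The red (186,290) and turquoise (328,191) parts are the decoys. "rotation" is a quaternion.

```bash
python3 - <<'E'
s=open('h.py').read()
s="from scipy.spatial.transform import Rotation as R\n"+s.replace("s['rotation']@","R.from_quat(s['rotation']).as_matrix()@").replace("s['rotation'].T@","R.from_quat(s['rotation']).as_matrix().T@")
open('h.py','w').write(s)
E
python3 - <<'E'
from h import *
crop('t0','c1',150,125,375,285,3.5)
a=load('t0');print(w(a,342,250,.138),w(a,0,0,0),w(a,511,0,0),w(a,0,383,0))
crop('s0','c2',195,140,375,300,3.7)
E
```

```text
[ 0.43451396 -0.36445715  0.138     ] [1.02449768 0.37802095 0.        ] [ 0.99025282 -0.79401861  0.        ] [0.17413965 0.34033046 0.        ]
```

View pics/c1.png

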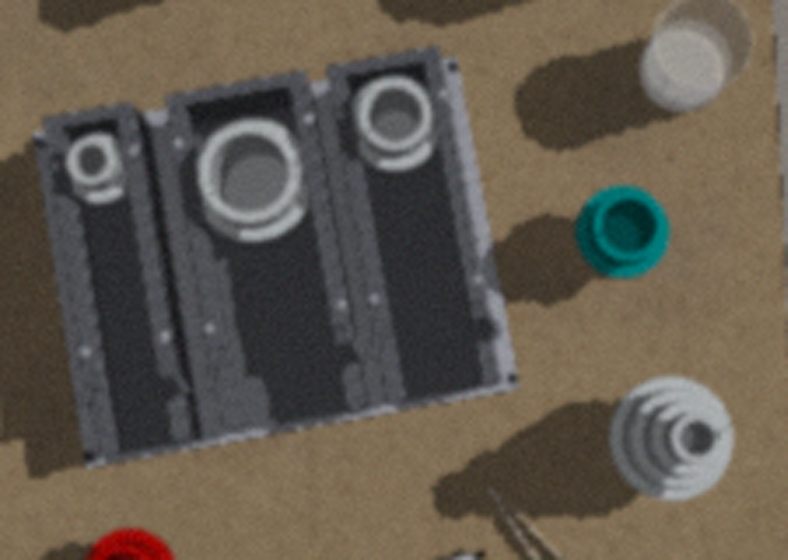

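View pics/c2.png

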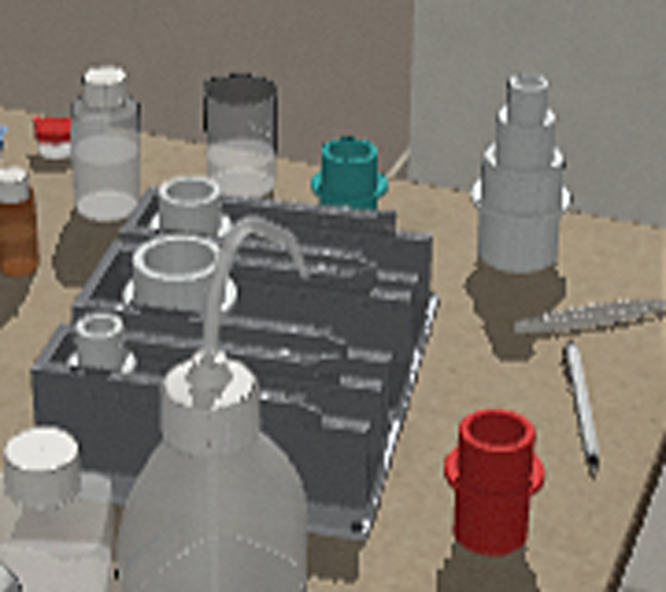

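The left view shows the nest mouth at crop (693,437) and the plate corners at (38,130), (455,62), (515,380) and (90,465). Stored mouths are small (93,160), large (249,172) and medium (394,115), all grey aluminium in rails. The turquoise (622,230) and red (130,550) parts stand on the bench and are decoys. The right view shows the same, with the nest mouth at (528,82).

Run:
```python
from h import *
a=load('t0');b=load('s0')
A=lambda u,v,z:w(a,150+(u+.5)/3.5-.5,125+(v+.5)/3.5-.5,z)
B=lambda u,v,z:w(b,195+(u+.5)/3.7-.5,140+(v+.5)/3.7-.5,z)
P=lambda n,p:print(n,np.round(p,4))
c=[A(*q,.006) for q in[(38,132),(457,62),(516,380),(90,466)]]
for q in c:P('corner',q)
ctr=np.mean(c,0);P('ctr',ctr)
for i,j in[(3,0),(2,1),(1,0),(2,3)]:
    d=c[j]-c[i];print(np.linalg.norm(d[:2]),np.degrees(np.arctan2(d[1],d[0])))
for n,u,ub in[('S',(93,160),(99,328)),('L',(249,172),(179,262)),('M',(394,115),(190,192))]:
    P(n,A(*u,.092));P(n,B(*ub,.092))
P('nest',A(693,437,.138));P('nestB',B(528,82,.138))
P('collar',A(672,438,.050)); # large collar
P('teal',A(624,225,.073));P('beaker',A(683,72,.0));P('red',w(a,186,290,.073))
```

```text
corner [0.6334 0.0039 0.006 ]
corner [ 0.6714 -0.2593  0.006 ]
corner [ 0.4718 -0.2901  0.006 ]
corner [ 0.4255 -0.0286  0.006 ]
ctr [ 0.5505 -0.1435  0.006 ]
0.2103879644017094 8.889325772792015
0.2019307528078174 8.753979686576539
0.2659701069067005 98.2157831558783
0.2655282472130494 100.03977686406375
S [ 0.5999 -0.0473  0.092 ]
S [ 0.6011 -0.0426  0.092 ]
L [ 0.5908 -0.1364  0.092 ]
L [ 0.5907 -0.13    0.092 ]
M [ 0.6217 -0.2199  0.092 ]
M [ 0.6238 -0.2175  0.092 ]
nest [ 0.4352 -0.3749  0.138 ]
nestB [ 0.4378 -0.3755  0.138 ]
collar [ 0.4346 -0.3772  0.05  ]
teal [ 0.5575 -0.3512  0.073 ]
beaker [ 0.6627 -0.4015  0.    ]
red [ 0.3627 -0.0628  0.073 ]
```

Call:
{"op": "send_rows", "data": {
  "commands": "85 0 0 0.2 0.87;85 0 0 0.2 0.87;85 0 0 0.2 0.87;85 0 0 0.2 0.87;85 0 0 0.2 0.87;85 0 0 0 0",
  "grip_force": 50
}}

```text
t: 0.6
tcp_pos: [0.2771, -0.5591, 0.2179]
tool_rot: [0.997, 0.077, -0.0, -0.001]
force: [0.8, 0.1, 0.1]
finger_gap: 0.997
gripper_force: 0.0
```

```bash
cat >> h.py <<'E'
def to(x,y,z):
    s=readout.sense(); M=R.from_quat(s['tool_rot']).as_matrix(); d=M.T@(np.array([x,y,z])-s['tcp_pos'])/.02
    print('t',round(s['t'],2),'tcp',np.round(s['tcp_pos'],4),'yaw',round(np.degrees(np.arctan2(M[1,0],M[0,0])),2),'gap',round(s['finger_gap']*85.4,1),'F',np.round(s['force'],1),'units',np.round(d,2))
def rail(O,yaw,x,y):
    c,s_=np.cos(yaw),np.sin(yaw); return np.array([O[0]+c*x-s_*y,O[1]+s_*x+c*y])
E
python3 - <<'E'
from h import *
from scipy.optimize import minimize
a=load('t0'); g=cv2.GaussianBlur(cv2.cvtColor(a['pixels'],cv2.COLOR_RGB2GRAY).astype(np.float32),(0,0),.6)
def score(p,off={'S':.088,'L':0,'M':-.088},hw={'S':.016,'L':.031,'M':.023},lo={'S':26,'L':42,'M':34},each=False):
    out=[]
    for k in 'SLM':
        for sg in(-1,1):
            v=[]
            for d in(-.0025,.0025):
                q=[]
                for x in np.linspace(-.05,.0,26):
                    X=rail(p[:2],p[2],x,off[k]+sg*(hw[k]+d)); q.append(px(a,[*X,.0735]))
                q=np.float32(q); v.append(cv2.remap(g,q[:,:1],q[:,1:],cv2.INTER_CUBIC).mean())
            out.append(v[1]-v[0])
    return out if each else -sum(out)
best=min((minimize(score,[.521*.9877+.2275*.1564+dx,.521*.1564-.2275*.9877+dy,np.radians(9)+t],method='Nelder-Mead',options=dict(initial_simplex=[[.521*.9877+.2275*.1564+i*.004,.521*.1564-.2275*.9877+dy+j*.004,np.radians(9+t+k)] for i,j,k in[(0,0,0),(1,0,0),(0,1,0),(0,0,1)]])) for dx in[0] for dy in(-.003,0,.003) for t in(-1,1)),key=lambda r:r.fun)
print(best.x,np.degrees(best.x[2]),best.fun,np.round(score(best.x,each=True),1))
n=[-np.sin(best.x[2]),np.cos(best.x[2])];print('n',np.dot(n,best.x[:2]))
# overlay
k=4;x0,y0=155,130
i=cv2.resize(a['pixels'][y0:265,x0:305,::-1].copy(),None,fx=k,fy=k,interpolation=cv2.INTER_CUBIC)
for o,h,W in((.088,.016,.0265),(0,.031,.042),(-.088,.023,.034)):
  for hh,xa,col in((h,-.06,(0,255,0)),(W,-.1,(0,255,255))):
    for sg in(-1,1):
      q=[tuple(int(t) for t in (px(a,[*rail(best.x[:2],best.x[2],x,o+sg*hh),.0735])-[x0,y0]+.5)*k) for x in(xa,.1)]
      cv2.line(i,*q,col,1)
cv2.imwrite('pics/o1.png',i)
to(.4365,-.3752,.170)
E
```

```text
[ 0.56130292 -0.14142716  0.14855593] 8.51162772913384 -159.962158203125 [29.9 27.5 30.8 11.1 30.7 30. ]
n -0.22294797689774853
t 0.6 tcp [ 0.2771 -0.5591  0.2179] yaw 8.89 gap 85.1 F [0.8 0.1 0.1] units [ 9.3  -7.85  2.42]
```

View pics/o1.png

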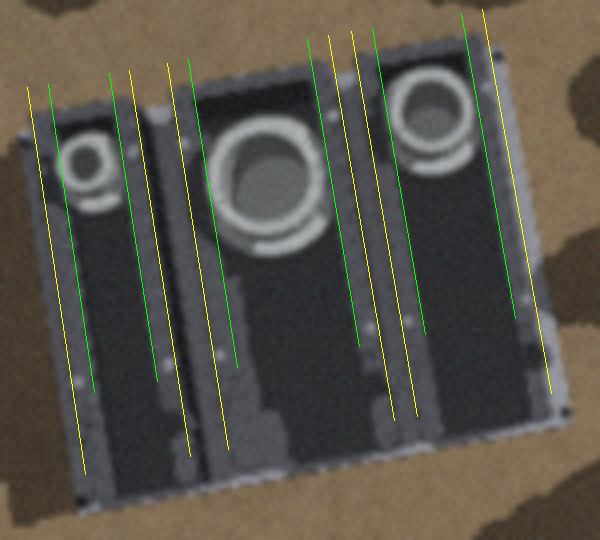

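The overlay roughly fits, but the lip edges are ambiguous by 2–3 mm. I'll read intensity profiles across the rails while moving over the nest.

Call:
{"op": "send_rows", "data": {
  "commands": "85 0.93 -0.78 0;85 0.93 -0.78 0;85 0.93 -0.78 0;85 0.93 -0.78 0;85 0.93 -0.78 0;85 0.93 -0.78 0.4;85 0.93 -0.78 0.5;85 0.93 -0.79 0.5;85 0.93 -0.8 0.5;85 0.93 -0.8 0.5;85 0 0 0;85 0 0 0"
}}

```text
invalid input
```

Run:
```python
from h import *
a=load('t0'); g=cv2.cvtColor(a['pixels'],cv2.COLOR_RGB2GRAY).astype(np.float32)
O=[.5505,-.1435]
for yaw in(8.5,9.0,9.5):
  y=np.radians(yaw); ns=np.arange(-.140,.141,.001); prof=[]
  for n in ns:
    q=np.float32([px(a,[*rail(O,y,x,n),.0735]) for x in np.linspace(-.055,-.005,51)]); prof.append(cv2.remap(g,q[:,:1],q[:,1:],cv2.INTER_LINEAR).mean())
  prof=np.array(prof); print(yaw,'sharp',np.abs(np.diff(prof,2)).sum())
  if yaw==9.0:
    for n,p in zip(ns[::2],prof[::2]): print(int(round(n*1000)),int(p),end=' | ')
to(.4365,-.3752,.089)
```

```text
8.5 sharp 301.1965
9.0 sharp 307.16876
-140 73 | -138 75 | -136 76 | -134 77 | -132 77 | -130 83 | -128 100 | -126 111 | -124 117 | -122 116 | -120 104 | -118 91 | -116 83 | -114 81 | -112 77 | -110 61 | -108 47 | -106 44 | -104 45 | -102 45 | -100 44 | -98 45 | -96 44 | -94 45 | -92 45 | -90 45 | -88 44 | -86 45 | -84 45 | -82 45 | -80 45 | -78 45 | -76 45 | -74 45 | -72 45 | -70 45 | -68 45 | -66 47 | -64 61 | -62 77 | -60 82 | -58 84 | -56 83 | -54 77 | -52 73 | -50 75 | -48 77 | -46 77 | -44 71 | -42 64 | -40 76 | -38 84 | -36 83 | -34 80 | -32 76 | -30 61 | -28 48 | -26 45 | -24 45 | -22 45 | -20 45 | -18 44 | -16 44 | -14 45 | -12 45 | -10 45 | -8 45 | -6 45 | -4 44 | -2 45 | 0 45 | 2 45 | 4 45 | 6 45 | 8 45 | 10 45 | 12 45 | 14 44 | 16 45 | 18 45 | 20 44 | 22 48 | 24 62 | 26 75 | 28 79 | 30 77 | 32 78 | 34 80 | 36 81 | 38 84 | 40 83 | 42 77 | 44 75 | 46 79 | 48 80 | 50 81 | 52 76 | 54 61 | 56 39 | 58 31 | 60 43 | 62 63 | 64 81 | 66 85 | 68 83 | 70 79 | 72 68 | 74 52 | 76 45 | 78 44 | 80 44 | 82 45 | 84 44 | 86 44 | 88 43 | 90 44 | 92 44 | 94 44 | 96 44 | 98 43 | 100 41 | 102 52 | 104 71 | 106 80 | 108 81 | 110 83 | 112 84 | 114 80 | 116 75 | 118 77 | 120 78 | 122 71 | 124 62 | 126 60 | 128 61 | 130 61 | 132 61 | 134 60 | 136 60 | 138 60 | 140 61 | 9.5 sharp 306.85675
t 0.6 tcp [ 0.2771 -0.5591  0.2179] yaw 8.89 gap 85.1 F [0.8 0.1 0.1] units [ 9.3  -7.84  6.47]
```

Gap centres read M −87, S +88 and L ≈ +0.5 mm about the plate centre, so the centreline is n ≈ −0.2273 with yaw ≈ 9.1°. The last move was refused because its rows lacked the spin value.

Call:
{"op": "send_rows", "data": {
  "commands": "85 0.93 -0.78 0 -0.07;85 0.93 -0.78 0 0;85 0.93 -0.78 0 0;85 0.93 -0.78 0 0;85 0.93 -0.78 0 0;85 0.93 -0.78 0.4 0;85 0.93 -0.78 0.5 0;85 0.93 -0.79 0.5 0;85 0.93 -0.8 0.5 0;85 0.93 -0.8 0.5 0;85 0 0 0 0;85 0 0 0 0"
}}

```text
t: 1.6
tcp_pos: [0.4363, -0.374, 0.1707]
tool_rot: [0.997, 0.082, -0.001, -0.001]
force: [-0.7, -0.6, 0.0]
finger_gap: 0.997
gripper_force: 0.0
```

Run:
```python
from h import *
snap('top','t1');snap('side','s1')
crop('s1','c3',280,80,420,230,4)
to(.4365,-.3752,.096)
```

```text
t 1.7 tcp [ 0.4359 -0.3761  0.1717] yaw 9.27 gap 85.0 F [-0.3  0.2  0. ] units [ 0.03 -0.05  3.78]
```

View pics/c3.png

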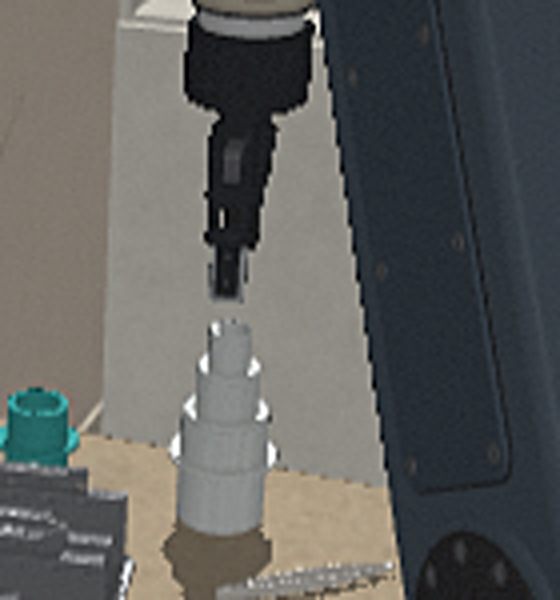

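The side view shows the open fingers centred above the nest, with the near fingertip at crop (226,300), full (336.5,155).

Run:
```python
from h import *
b=load('s1')
for z in(.16,.165,.17,.175,.18): print(z,px(b,[.4359+.16*.05,-.3761+.05*.987,z]))
```

```text
0.16 [330.20440601 160.79854093]
0.165 [330.31614045 158.94058602]
0.17 [330.42830794 157.07542996]
0.175 [330.54091103 155.20303079]
0.18 [330.65395225 153.32334625]
```

Call:
{"op": "send_rows", "data": {
  "commands": "85 0 0 0.75 0;85 0 0 0.75 0;85 0 0 0.75 0;85 0 0 0.75 0;85 0 0 0.75 0;70 0 0 0 0;55 0 0 0 0;40 0 0 0 0;35 0 0 0 0;35 0 0 0 0;35 0 0 0 0;35 0 0 0 0",
  "grip_force": 70
}}

```text
t: 2.7
tcp_pos: [0.4366, -0.3768, 0.098]
tool_rot: [0.997, 0.081, 0.001, 0.002]
force: [-0.6, -1.5, 6.4]
finger_gap: 0.467
gripper_force: 70.7
```

Run:
```python
from h import *
to(.4365,-.3752,.115)
```

```text
t 2.7 tcp [ 0.4366 -0.3768  0.098 ] yaw 9.24 gap 39.9 F [-0.6 -1.5  6.4] units [ 0.01 -0.08 -0.85]
```

Call:
{"op": "send_rows", "data": {
  "commands": "35 0 0 -0.5 0;35 0 0 -0.5 0;35 0 0 -0.5 0;35 -0.5 -0.63 0 0;35 0 -1 0 0;35 0 -1 0 0;35 0 -1 0 0;35 0 -1 0 0;35 0 -1 0 0;35 0 -1 0 0;35 0 -1 0 0;35 0 -1 0 0;35 0 -1 0 0;35 0 -1 0 0;35 0 0 0 0;35 0 0 0 0"
}}

```text
t: 4.03
tcp_pos: [0.3918, -0.1662, 0.127]
tool_rot: [0.997, 0.081, 0.0, 0.0]
force: [-0.4, -1.4, -2.7]
finger_gap: 0.468
gripper_force: 71.3
```

Run:
```python
from h import *
snap('top','t2');snap('side','s2')
to(.4365,-.3752,.115)
a=crop('t2','c4',180,140,320,300,1); i=np.hstack([cv2.resize(cv2.imread('pics/t2.png')[150:310,165:305],None,fx=2.8,fy=2.8,interpolation=2),cv2.resize(cv2.imread('pics/s2.png')[110:270,215:340],None,fx=2.8,fy=2.8,interpolation=2)]);cv2.imwrite('pics/c4.png',i)
```

```text
t 4.13 tcp [ 0.3931 -0.1681  0.1269] yaw 9.24 gap 39.5 F [ 0.1 -0.1 -1.8] units [ 0.48 10.57  0.62]
```

View pics/c4.png

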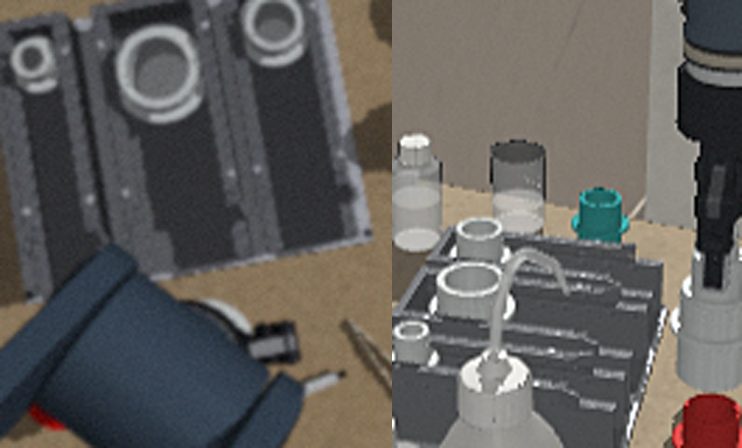

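The top view shows the arm hiding the nest. The side view shows it upright at its foot, in front of the rack and clear of the red decoy. By the gripper pose it is on the large rail's line, so I lower it and slide in.

Call:
{"op": "send_rows", "data": {
  "commands": "35 0 0.04 0.3 0;35 0 0 0.29 0;35 0.6 0 0 0;35 0.6 0 0 0;35 0.6 0 0 0;35 0.6 0 0 0;35 0.6 0 0 0;35 0 0 0 0;35 0 0 0 0"
}}

```text
t: 4.88
tcp_pos: [0.4526, -0.1583, 0.1144]
tool_rot: [0.997, 0.081, 0.0, 0.0]
force: [-0.6, -0.4, -2.6]
finger_gap: 0.46
gripper_force: 71.4
```

```bash
cat >> h.py <<'E'
def st():
    s=readout.sense(); c,n=.9871,.1599; x,y,z=s['tcp_pos']; f=s['force']
    print('t %.2f railx %.1f n %.1f z %.1f gap %.1f | F along %.1f n %.1f z %.1f | T %s'%(s['t'],(c*x+n*y-.5205)*1e3,(-n*x+c*y)*1e3,z*1e3,s['finger_gap']*85.4,c*f[0]+n*f[1],-n*f[0]+c*f[1],f[2],np.round(s['ft_torque'],2)))
E
python3 -c "
from h import *
st()"
```

```text
t 4.88 railx -99.1 n -228.6 z 114.4 gap 39.3 | F along -0.7 n -0.3 z -2.6 | T [ 0.04 -0.03  0.04]
```

Call:
{"op": "send_rows", "data": {
  "commands": "35 0.3 0.03 -0.03 0;35 0.3 0 0 0;35 0.3 0 0 0;35 0.3 0 0 0;35 0.3 0 0 0;35 0.3 0 0 0;35 0 0 0 0"
}}

```text
t: 5.47
tcp_pos: [0.4887, -0.1534, 0.1152]
tool_rot: [0.997, 0.081, 0.001, 0.001]
force: [0.9, -0.2, -3.3]
finger_gap: 0.465
gripper_force: 71.4
```

```bash
python3 -c "
from h import *
st();snap('side','s3');crop('s3','c5',220,150,340,270,5)"
```

```text
t 5.47 railx -62.7 n -229.5 z 115.2 gap 39.7 | F along 0.8 n -0.3 z -3.3 | T [ 0.02 -0.   -0.03]
```

View pics/c5.png

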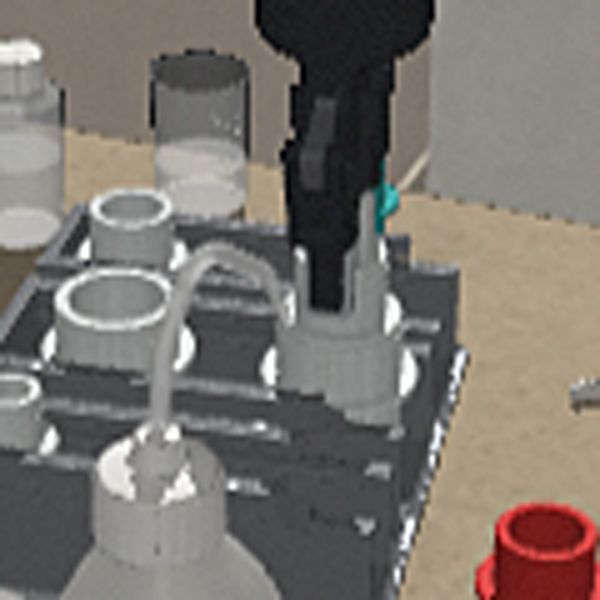

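The crop shows the large sleeve's collar (340,370) in the front of the large rail at the stored collar's level, with no contact force. I keep sliding.

Call:
{"op": "send_rows", "data": {
  "commands": "35 0.25 0 0 0;35 0.25 0 0 0;35 0.25 0 0 0;35 0.25 0 0 0;35 0.25 0 0 0;35 0.25 0 0 0;35 0 0 0 0"
}}

```text
t: 6.1
tcp_pos: [0.518, -0.1484, 0.1152]
tool_rot: [0.997, 0.081, 0.001, 0.0]
force: [-0.8, -0.0, -2.5]
finger_gap: 0.465
gripper_force: 71.4
```

```bash
python3 -c "
from h import *
st()"
```

```text
t 6.10 railx -32.9 n -229.4 z 115.2 gap 39.7 | F along -0.8 n 0.1 z -2.5 | T [-0.   -0.06  0.  ]
```

Call:
{"op": "send_rows", "data": {
  "commands": "35 0.2 0 0 0;35 0.2 0 0 0;35 0.2 0 0 0;35 0.15 0 0 0;35 0 0 0 0"
}}

```text
t: 6.52
tcp_pos: [0.5322, -0.1459, 0.1151]
tool_rot: [0.997, 0.08, 0.0, 0.0]
force: [0.4, -0.4, -2.2]
finger_gap: 0.468
gripper_force: 71.4
```

```bash
python3 -c "
from h import *
st()"
```

```text
t 6.52 railx -18.5 n -229.1 z 115.1 gap 40.0 | F along 0.3 n -0.5 z -2.2 | T [ 0.02 -0.02  0.02]
```

Call:
{"op": "send_rows", "data": {
  "commands": "35 0.1 0 0 0;35 0.1 0 0 0;35 0 0 0 0;35 0 0 0 0"
}}

```text
t: 6.85
tcp_pos: [0.5354, -0.1452, 0.1151]
tool_rot: [0.997, 0.08, 0.0, -0.0]
force: [0.1, -0.0, -2.5]
finger_gap: 0.467
gripper_force: 71.5
```

```bash
python3 -c "
from h import *
st()"
```

```text
t 6.85 railx -15.2 n -228.9 z 115.1 gap 39.9 | F along 0.1 n -0.0 z -2.5 | T [ 0.03  0.07 -0.05]
```

Call:
{"op": "send_rows", "data": {
  "commands": "35 0.1 0 0 0;35 0.1 0 0 0;35 0 0 0 0;35 0 0 0 0"
}}

```text
t: 7.18
tcp_pos: [0.5371, -0.1447, 0.115]
tool_rot: [0.997, 0.081, -0.003, -0.0]
force: [-5.7, -2.4, 1.4]
finger_gap: 0.465
gripper_force: 71.7
```

```bash
python3 -c "
from h import *
st()"
```

```text
t 7.18 railx -13.5 n -228.7 z 115.0 gap 39.7 | F along -6.0 n -1.5 z 1.4 | T [-0.51  1.11 -0.09]
```

Call:
{"op": "send_rows", "data": {
  "commands": "35 0.12 0 0 0;35 0 0 0 0;35 -0.12 0 0 0;35 0 0 -0.1 0;35 0 0 -0.15 0;35 0 0 -0.2 0;35 0 0 -0.2 0;35 0 0 -0.2 0;35 0 0 -0.2 0;35 0 0 -0.2 0;35 0 0 -0.2 0;35 0 0 -0.2 0;35 0 0 -0.2 0;35 0 0 -0.3 0;35 0 0 -0.5 0;35 0 0 -0.5 0;35 0 0 -0.5 0;35 0 0 -0.5 0;35 0 0 -0.3 0;35 0 0 0 0"
}}

```text
t: 8.85
tcp_pos: [0.5406, -0.1451, 0.2064]
tool_rot: [0.997, 0.08, 0.002, 0.001]
force: [-0.3, 0.0, -0.5]
finger_gap: 0.468
gripper_force: 72.7
```

```bash
python3 -c "
from h import *
st();snap('top','t4');snap('side','s4');crop('s4','c6',200,60,350,210,4)
i=np.hstack([cv2.imread('pics/c6.png')[:,:480],cv2.resize(cv2.imread('pics/t4.png')[135:285,150:230],None,fx=4,fy=4,interpolation=2)]);cv2.imwrite('pics/c6.png',i)"
```

```text
t 8.85 railx -10.1 n -229.7 z 206.4 gap 40.0 | F along -0.3 n 0.1 z -0.5 | T [ 0.   -0.03  0.03]
```

View pics/c6.png

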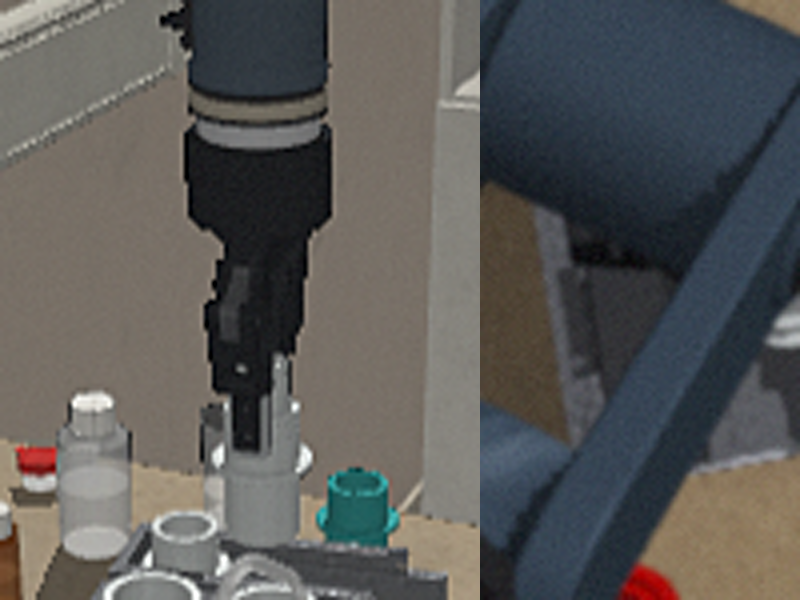

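The side view shows the medium sleeve with the small still in it, clear of the large. The fingertip is at full (262.5,172.5).

```bash
python3 -c "
from h import *
b=load('s4')
p=np.array([.5406,-.1451])+.032*np.array([-.16,.987])
for z in(.194,.197,.2,.203,.206): print(z,px(b,[*p,z]))
# collar front edge nearest camera side, top of collar z=.206-.017
for k in(0,.028): print(px(b,[.5406-.16*k,-.1451+.987*k,.1894]))
to(.3918,-.1662,.2)"
```

```text
0.194 [261.79034769 177.52406209]
0.197 [261.77610622 176.26137673]
0.2 [261.7618266  174.99530846]
0.203 [261.74750867 173.72584366]
0.206 [261.73315227 172.45296865]
[265.34102996 173.16112746]
[262.26345615 178.64883401]
t 8.95 tcp [ 0.5393 -0.1446  0.2045] yaw 9.22 gap 39.2 F [-0.  -0.3 -1.3] units [-7.45 -0.12  0.22]
```

Call:
{"op": "send_rows", "data": {
  "commands": "35 -0.84 0.54 0 0;35 -0.84 0.54 0 0;35 -0.84 0.54 0 0;35 -0.84 0.54 0 0;35 -0.84 0.54 0 0;35 -0.84 0.54 0 0;35 -0.84 0.54 0 0;35 -0.84 0.55 0 0;35 0 0 0.9 0;35 0 0 0.9 0;35 0 0 0.9 0;35 0 0 0.9 0;35 0 0 0.9 0;35 0 0 0.9 0;35 0 0 0.5 0;35 0 0 0 0;35 0 0 0 0"
}}

```text
t: 10.37
tcp_pos: [0.4202, -0.2514, 0.0856]
tool_rot: [0.997, 0.08, -0.001, -0.001]
force: [-0.1, -0.3, -0.5]
finger_gap: 0.469
gripper_force: 72.6
```

```bash
python3 -c "
from h import *
st()"
```

```text
t 10.37 railx -145.9 n -315.3 z 85.6 gap 40.0 | F along -0.2 n -0.3 z -0.5 | T [-0.04 -0.03  0.02]
```

Call:
{"op": "send_rows", "data": {
  "commands": "35 0.5 0.07 0.05 0;35 0.5 0 0 0;35 0.5 0 0 0;35 0.4 0 0 0;35 0.3 0 0 0;35 0.3 0 0 0;35 0.3 0 0 0;35 0 0 0 0;35 0 0 0 0"
}}

```text
t: 11.12
tcp_pos: [0.4761, -0.2438, 0.0851]
tool_rot: [0.997, 0.081, -0.0, -0.0]
force: [-1.4, 0.3, -2.0]
finger_gap: 0.464
gripper_force: 72.7
```

```bash
python3 -c "
from h import *
st()"
```

```text
t 11.12 railx -89.5 n -316.8 z 85.1 gap 39.6 | F along -1.4 n 0.5 z -2.0 | T [-0.01  0.04 -0.03]
```

Call:
{"op": "send_rows", "data": {
  "commands": "35 0 0 0.04 0;35 0.25 0 0 0;35 0.25 0 0 0;35 0.25 0 0 0;35 0.25 0 0 0;35 0.25 0 0 0;35 0.25 0 0 0;35 0 0 0 0"
}}

```text
t: 11.78
tcp_pos: [0.507, -0.2393, 0.0844]
tool_rot: [0.997, 0.081, 0.001, 0.0]
force: [0.8, 0.2, -1.5]
finger_gap: 0.466
gripper_force: 72.7
```

```bash
python3 -c "
from h import *
st()"
```

```text
t 11.78 railx -58.3 n -317.3 z 84.4 gap 39.8 | F along 0.8 n 0.0 z -1.5 | T [-0.05  0.02 -0.01]
```

Call:
{"op": "send_rows", "data": {
  "commands": "35 0.3 -0.02 0 0;35 0.3 0 0 0;35 0.3 0 0 0;35 0.3 0 0 0;35 0.3 0 0 0;35 0.3 0 0 0;35 0.3 0 0 0;35 0.3 0 0 0;35 0.3 0 0 0;35 0.3 0 0 0;35 0 0 0 0"
}}

```text
t: 12.7
tcp_pos: [0.5663, -0.2293, 0.0845]
tool_rot: [0.997, 0.081, 0.001, 0.0]
force: [0.5, -0.0, -1.6]
finger_gap: 0.464
gripper_force: 72.7
```

```bash
python3 -c "
from h import *
st()"
```

```text
t 12.70 railx 1.8 n -316.9 z 84.5 gap 39.6 | F along 0.5 n -0.1 z -1.6 | T [-0.03  0.01 -0.04]
```

Call:
{"op": "send_rows", "data": {
  "commands": "35 0.15 0 0 0;35 0.15 0 0 0;35 0.1 0 0 0;35 0.1 0 0 0;35 0 0 0 0;35 0 0 0 0"
}}

```text
t: 13.2
tcp_pos: [0.5724, -0.2277, 0.0842]
tool_rot: [0.997, 0.081, -0.002, -0.0]
force: [-6.0, -2.1, 0.7]
finger_gap: 0.465
gripper_force: 72.9
```

```bash
python3 -c "
from h import *
st()"
```

```text
t 13.20 railx 8.1 n -316.3 z 84.2 gap 39.7 | F along -6.2 n -1.1 z 0.7 | T [-0.39  0.79 -0.05]
```

Call:
{"op": "send_rows", "data": {
  "commands": "35 0.15 0 0 0;35 0 0 0 0"
}}

```text
t: 13.37
tcp_pos: [0.5729, -0.2275, 0.0842]
tool_rot: [0.997, 0.081, -0.005, -0.001]
force: [-10.8, -4.2, 4.4]
finger_gap: 0.462
gripper_force: 73.3
```

```bash
python3 -c "
from h import *
st()"
```

```text
t 13.37 railx 8.7 n -316.2 z 84.2 gap 39.5 | F along -11.4 n -2.4 z 4.4 | T [-0.76  1.89 -0.09]
```

Call:
{"op": "send_rows", "data": {
  "commands": "35 -0.2 0 0 0;50 0 0 0 0;60 0 0 0 0;60 0 0 0 0;60 0 0 -0.5 0;60 0 0 -0.5 0;60 0 0 -0.5 0;60 0 0 0 0;45 0 0 0 0;30 0 0 0 0;22 0 0 0 0;22 0 0 0 0;22 0 0 0 0;22 0 0 0 0"
}}

```text
t: 14.53
tcp_pos: [0.5735, -0.2278, 0.1146]
tool_rot: [0.997, 0.08, -0.0, -0.0]
force: [-0.4, 0.5, 5.3]
finger_gap: 0.299
gripper_force: 68.7
```

```bash
python3 -c "
from h import *
st()"
```

```text
t 14.53 railx 9.2 n -316.5 z 114.6 gap 25.5 | F along -0.3 n 0.6 z 5.3 | T [0.07 0.22 0.04]
```

Call:
{"op": "send_rows", "data": {
  "commands": "22 0 0 -0.1 0;22 0 0 -0.15 0;22 0 0 -0.2 0;22 0 0 -0.2 0;22 0 0 -0.2 0;22 0 0 -0.2 0;22 0 0 -0.2 0;22 0 0 -0.2 0;22 0 0 -0.2 0;22 0 0 -0.2 0;22 0 0 -0.3 0;22 0 0 -0.5 0;22 0 0 -0.5 0;22 0 0 -0.5 0;22 0 0 -0.5 0;22 0 0 0 0"
}}

```text
t: 15.87
tcp_pos: [0.5752, -0.2287, 0.2008]
tool_rot: [0.997, 0.08, 0.003, 0.002]
force: [1.5, -0.4, -0.8]
finger_gap: 0.299
gripper_force: 70.5
```

```bash
python3 -c "
from h import *
st();snap('side','s5');crop('s5','c7',190,80,340,240,3.7)"
```

```text
t 15.87 railx 10.7 n -317.8 z 200.8 gap 25.5 | F along 1.4 n -0.7 z -0.8 | T [-0.   -0.05  0.02]
```

View pics/c7.png

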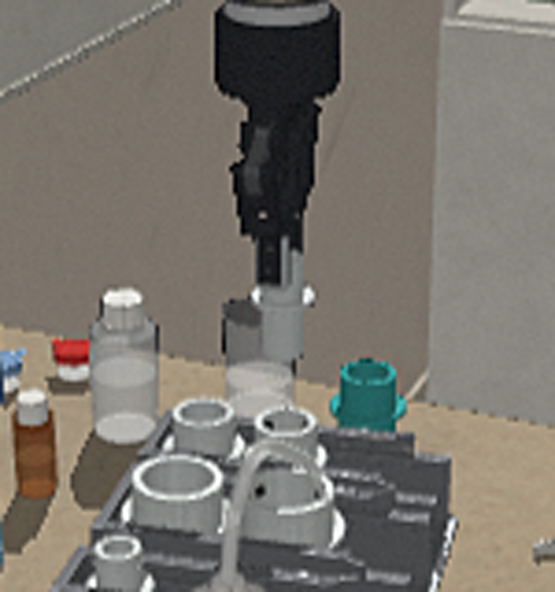

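The small sleeve is out and the medium and large are upright in their rails. The red decoy stands just in front of the small rail's mouth, so I'll lower onto the bare ledges from above at rail x = −86.

Call:
{"op": "send_rows", "data": {
  "commands": "22 -0.54 -0.98 0 0;22 -0.54 -0.98 0 0;22 -0.54 -0.98 0 0;22 -0.54 -0.98 0 0;22 -0.54 -0.98 0 0;22 -0.54 -0.98 0 0;22 -0.54 -0.98 0 0;22 -0.54 -0.98 0 0;22 -0.52 -1 0 0;22 0 0 0 0;22 0 0 0.9 0;22 0 0 0.9 0;22 0 0 0.5 0;22 0 0 0 0;22 0 0 0 0"
}}

```text
t: 17.17
tcp_pos: [0.4498, -0.069, 0.1509]
tool_rot: [0.997, 0.08, -0.001, -0.0]
force: [0.4, -0.8, -0.1]
finger_gap: 0.297
gripper_force: 70.5
```

```bash
python3 -c "
from h import *
st()"
```

```text
t 17.17 railx -87.6 n -140.0 z 150.9 gap 25.4 | F along 0.3 n -0.9 z -0.1 | T [-0.04  0.   -0.04]
```

Call:
{"op": "send_rows", "data": {
  "commands": "22 0.04 0.05 0.4 0;22 0 0 0.4 0;22 0 0 0.4 0;22 0 0 0.4 0;22 0 0 0.4 0;22 0 0 0.4 0;22 0 0 0.2 0;22 0 0 0 0;22 0 0 0 0"
}}

```text
t: 17.92
tcp_pos: [0.4505, -0.0695, 0.099]
tool_rot: [0.997, 0.08, -0.0, -0.0]
force: [-0.2, 0.6, -0.1]
finger_gap: 0.296
gripper_force: 70.5
```

```bash
python3 -c "
from h import *
st()"
```

```text
t 17.92 railx -86.9 n -140.7 z 99.0 gap 25.3 | F along -0.0 n 0.7 z -0.1 | T [0.04 0.02 0.03]
```

Call:
{"op": "send_rows", "data": {
  "commands": "22 0 0 0.25 0;22 0 0 0.25 0;22 0 0 0.2 0;22 0 0 0 0;22 0 0 0 0"
}}

```text
t: 18.33
tcp_pos: [0.4505, -0.0695, 0.0851]
tool_rot: [0.997, 0.08, -0.0, -0.0]
force: [0.2, -0.1, -0.4]
finger_gap: 0.297
gripper_force: 70.5
```

```bash
python3 -c "
from h import *
st()"
```

```text
t 18.33 railx -86.9 n -140.7 z 85.1 gap 25.3 | F along 0.2 n -0.2 z -0.4 | T [0.07 0.04 0.05]
```

Call:
{"op": "send_rows", "data": {
  "commands": "22 0.25 0.01 0.01 0;22 0.25 0 0 0;22 0.25 0 0 0;22 0.25 0 0 0;22 0.25 0 0 0;22 0.25 0 0 0;22 0.25 0 0 0;22 0 0 0 0"
}}

```text
t: 19.0
tcp_pos: [0.4868, -0.0643, 0.0852]
tool_rot: [0.997, 0.081, 0.001, 0.0]
force: [-0.3, 0.1, 0.2]
finger_gap: 0.298
gripper_force: 70.5
```

```bash
python3 -c "
from h import *
st()"
```

```text
t 19.00 railx -50.2 n -141.3 z 85.2 gap 25.5 | F along -0.3 n 0.2 z 0.2 | T [-0.03  0.05  0.01]
```

Call:
{"op": "send_rows", "data": {
  "commands": "22 0.3 -0.02 0 0;22 0.3 0 0 0;22 0.3 0 0 0;22 0.3 0 0 0;22 0.3 0 0 0;22 0.3 0 0 0;22 0.3 0 0 0;22 0.3 0 0 0;22 0.3 0 0 0;22 0.3 0 0 0;22 0.3 0 0 0;22 0.3 0 0 0;22 0 0 0 0"
}}

```text
t: 20.08
tcp_pos: [0.558, -0.0524, 0.0853]
tool_rot: [0.997, 0.081, 0.001, 0.0]
force: [0.5, -0.7, -0.3]
finger_gap: 0.295
gripper_force: 70.5
```

```bash
python3 -c "
from h import *
st()"
```

```text
t 20.08 railx 21.9 n -140.9 z 85.3 gap 25.2 | F along 0.4 n -0.7 z -0.3 | T [ 0.03 -0.05 -0.01]
```

Call:
{"op": "send_rows", "data": {
  "commands": "22 0.2 0 0 0;22 0.15 0 0 0;22 0.1 0 0 0;22 0.1 0 0 0;22 0 0 0 0;22 0 0 0 0"
}}

```text
t: 20.58
tcp_pos: [0.5671, -0.0505, 0.0851]
tool_rot: [0.997, 0.08, 0.0, 0.0]
force: [0.7, -0.2, 0.3]
finger_gap: 0.298
gripper_force: 70.5
```

```bash
python3 -c "
from h import *
st()"
```

```text
t 20.58 railx 31.2 n -140.5 z 85.1 gap 25.5 | F along 0.7 n -0.3 z 0.3 | T [0.01 0.04 0.04]
```

Call:
{"op": "send_rows", "data": {
  "commands": "22 0.1 0 0 0;22 0.1 0 0 0;22 0.1 0 0 0;22 0 0 0 0"
}}

```text
t: 20.92
tcp_pos: [0.5699, -0.0497, 0.0848]
tool_rot: [0.997, 0.081, -0.004, -0.0]
force: [-5.8, -3.3, 2.7]
finger_gap: 0.301
gripper_force: 70.9
```

```bash
python3 -c "
from h import *
st()"
```

```text
t 20.92 railx 34.1 n -140.2 z 84.8 gap 25.7 | F along -6.3 n -2.3 z 2.7 | T [-0.54  1.12 -0.11]
```

Call:
{"op": "send_rows", "data": {
  "commands": "22 0.15 0 0 0;22 -0.1 0 0 0;36 0 0 0 0;45 0 0 0 0;45 0 0 0 0;45 0 0 -0.5 0;45 0 0 -0.9 0;45 0 0 -0.9 0;45 0 0 -0.9 0;45 0 0 -0.9 0;45 -1 0.7 0 0;45 -1 1 0 0;45 -1 1 0 0;45 -1 1 0 0;45 -1 1 0 0;45 -1 1 0 0;45 -1 1 0 0;45 0 1 0 0;45 0 1 0 0;45 0 1 0 0"
}}

```text
t: 22.58
tcp_pos: [0.4672, -0.2647, 0.1682]
tool_rot: [0.997, 0.08, 0.001, 0.001]
force: [0.3, 0.9, 0.1]
finger_gap: 0.529
gripper_force: 0.0
```

```bash
python3 -c "
from h import *
st();snap('side','s6');snap('top','t6');crop('t6','c8',150,130,310,270,5)"
```

```text
t 22.58 railx -101.7 n -336.0 z 168.2 gap 45.2 | F along 0.4 n 0.8 z 0.1 | T [-0.   -0.   -0.02]
```

View pics/c8.png

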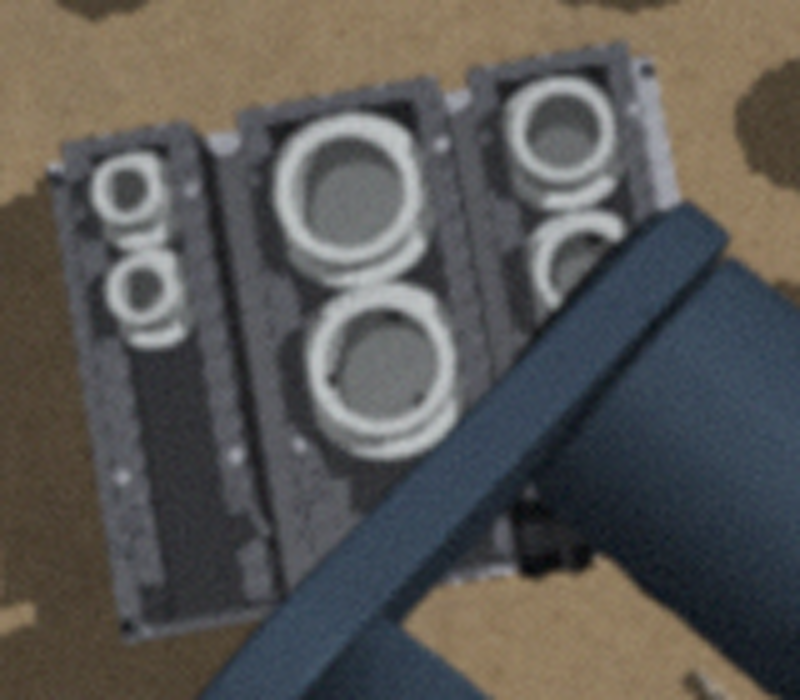

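All six sleeves stand in their rails. Mouths read small (129,190)/(145,287), large (349,188)/(381,360) and medium (560,130)/(~580,266).

```bash
python3 -c "
from h import *
a=load('t6')
A=lambda u,v:w(a,150+(u+.5)/5-.5,130+(v+.5)/5-.5,.092)
c,n=.9871,.1599
for q,p in(((129,190),(145,287)),((349,188),(381,360)),((560,130),(581,266))):
  P,Q=A(*q),A(*p);print(np.linalg.norm(P-Q),[((c*r[0]+n*r[1]-.5205)*1e3).round(1) for r in(P,Q)])
"
```

```text
0.039854945393572705 [np.float64(69.9), np.float64(30.1)]
0.07045614051971152 [np.float64(54.5), np.float64(-16.0)]
0.05568719670158286 [np.float64(62.1), np.float64(6.4)]
```

Spacings and positions agree with touching sleeves at the back stop. I'll give each a confirming push with shut fingers, medium first.

Call:
{"op": "send_rows", "data": {
  "commands": "0 0.9 -0.95 0 0;0 0.9 0 0 0;0 0.6 0 0 0;0 0 0 0.8 0;0 0 0 0.8 0;0 0 0 0.8 0;0 0 0 0.8 0;0 0 0 0.8 0;0 0 0 0.1 0;0 0.3 0 0 0;0 0.3 0 0 0;0 0.2 0 0 0;0 0 0 0 0"
}}

```text
t: 23.77
tcp_pos: [0.5292, -0.2348, 0.0864]
tool_rot: [0.997, 0.081, 0.002, 0.001]
force: [0.9, -0.3, -0.2]
finger_gap: 0.001
gripper_force: 0.0
```

```bash
python3 -c "
from h import *
st()"
```

```text
t 23.77 railx -35.6 n -316.4 z 86.4 gap 0.1 | F along 0.8 n -0.5 z -0.2 | T [0.07 0.01 0.03]
```

Call:
{"op": "send_rows", "data": {
  "commands": "0 0.2 0 0 0;0 0.15 0 0 0;0 0.1 0 0 0;0 0.1 0 0 0;0 0 0 0 0"
}}

```text
t: 24.18
tcp_pos: [0.5383, -0.2325, 0.0852]
tool_rot: [0.997, 0.08, 0.0, 0.0]
force: [-1.0, 0.4, 0.3]
finger_gap: -0.004
gripper_force: 0.0
```

```bash
python3 -c "
from h import *
st()"
```

```text
t 24.18 railx -26.4 n -315.6 z 85.2 gap -0.3 | F along -0.9 n 0.6 z 0.3 | T [ 0.04  0.01 -0.02]
```

Call:
{"op": "send_rows", "data": {
  "commands": "0 0.1 0.03 0 0;0 0.1 0 0 0;0 0.1 0 0 0;0 0.1 0 0 0;0 0 0 0 0"
}}

```text
t: 24.6
tcp_pos: [0.5402, -0.2314, 0.0851]
tool_rot: [0.997, 0.082, -0.006, -0.002]
force: [-13.5, -4.0, 9.2]
finger_gap: -0.002
gripper_force: 7.0
```

```bash
python3 -c "
from h import *
st()"
```

```text
t 24.60 railx -24.3 n -314.8 z 85.1 gap -0.2 | F along -14.0 n -1.8 z 9.2 | T [-0.51  2.12  0.01]
```

Call:
{"op": "send_rows", "data": {
  "commands": "0 -0.6 0 0 0;0 -0.6 0 -0.6 0;0 -0.9 0 -0.9 0;0 -0.9 -0.7 0 0;0 -0.4 -0.9 0 0;0 0 -0.9 0 0;0 0 -0.9 0 0;0 0 -0.9 0 0;0 0 0 0.8 0;0 0 0 0.7 0;0 0 0 0 0"
}}

```text
t: 25.52
tcp_pos: [0.464, -0.1569, 0.0835]
tool_rot: [0.997, 0.081, -0.001, -0.001]
force: [-0.9, 0.0, -0.3]
finger_gap: 0.002
gripper_force: 0.0
```

```bash
python3 -c "
from h import *
st()"
```

```text
t 25.52 railx -87.5 n -229.1 z 83.5 gap 0.2 | F along -0.9 n 0.2 z -0.3 | T [-0.06 -0.04 -0.04]
```

Call:
{"op": "send_rows", "data": {
  "commands": "0 0.4 0 0 0;0 0.4 0 0 0;0 0.3 0 0 0;0 0.2 0 0 0;0 0.1 0 0 0;0 0.1 0 0 0;0 0.1 0 0 0;0 0 0 0 0"
}}

```text
t: 26.18
tcp_pos: [0.4952, -0.1526, 0.0853]
tool_rot: [0.997, 0.081, -0.002, -0.0]
force: [-4.2, -2.3, 2.7]
finger_gap: 0.0
gripper_force: 2.0
```

```bash
python3 -c "
from h import *
st()"
```

```text
t 26.18 railx -56.1 n -229.8 z 85.3 gap 0.0 | F along -4.5 n -1.6 z 2.7 | T [-0.19  0.59 -0.06]
```

Call:
{"op": "send_rows", "data": {
  "commands": "0 0.1 0 0 0;0 0.1 0 0 0;0 0 0 0 0"
}}

```text
t: 26.43
tcp_pos: [0.4956, -0.1519, 0.0852]
tool_rot: [0.997, 0.082, -0.005, -0.001]
force: [-12.0, -5.5, 9.3]
finger_gap: 0.001
gripper_force: 6.5
```

```bash
python3 -c "
from h import *
st()"
```

```text
t 26.43 railx -55.5 n -229.1 z 85.2 gap 0.1 | F along -12.8 n -3.5 z 9.3 | T [-0.88  1.87  0.04]
```

Call:
{"op": "send_rows", "data": {
  "commands": "0 -0.6 0 0 0;0 -0.3 0 -0.6 0;0 0 0 -0.9 0;0 0.5 -0.9 0 0;0 0.9 -0.9 0 0;0 0.9 -0.9 0 0;0 0.3 -0.9 0 0;0 0 -0.8 0 0;0 0 0 0.8 0;0 0 0 0.7 0;0 0 0 0 0"
}}

```text
t: 27.35
tcp_pos: [0.5187, -0.0588, 0.0833]
tool_rot: [0.997, 0.081, -0.002, -0.001]
force: [-0.4, -0.1, -0.9]
finger_gap: 0.002
gripper_force: 0.0
```

```bash
python3 -c "
from h import *
st()"
```

```text
t 27.35 railx -17.9 n -140.9 z 83.3 gap 0.2 | F along -0.4 n -0.0 z -0.9 | T [-0.   -0.01 -0.02]
```

Call:
{"op": "send_rows", "data": {
  "commands": "0 0.4 0 -0.02 0;0 0.3 0 0 0;0 0.2 0 0 0;0 0.15 0 0 0;0 0.1 0 0 0;0 0.1 0 0 0;0 0.1 0 0 0;0 0 0 0 0"
}}

```text
t: 28.02
tcp_pos: [0.5426, -0.0549, 0.0855]
tool_rot: [0.997, 0.081, -0.004, -0.001]
force: [-8.2, -1.3, 6.5]
finger_gap: 0.003
gripper_force: 4.2
```

```bash
python3 -c "
from h import *
st()"
```

```text
t 28.02 railx 6.3 n -141.0 z 85.5 gap 0.2 | F along -8.3 n -0.0 z 6.5 | T [-0.31  1.28  0.08]
```

Firm at the stop. Back off, rise, and move clear for a last look.

Call:
{"op": "send_rows", "data": {
  "commands": "0 0.1 0 0 0;0 -0.5 0 0 0;0 -0.6 0 -0.3 0;0 -0.6 0 -0.8 0;0 -0.6 0 -0.9 0;0 -0.8 0 -0.9 0;0 -0.9 0 -0.9 0;0 -0.9 1 -0.9 0;0 0 1 0 0;0 0 1 0 0;0 0 1 0 0;0 0 1 0 0;0 0 1 0 0;0 0 1 0 0;0 0 1 0 0;0 0 1 0 0;0 0 1 0 0;0 0 1 0 0;0 0 1 0 0;0 0 1 0 0"
}}

```text
t: 29.68
tcp_pos: [0.4939, -0.3287, 0.1796]
tool_rot: [0.997, 0.08, 0.001, 0.0]
force: [-0.6, 0.0, 0.4]
finger_gap: 0.002
gripper_force: 0.0
```

Call:
{"op": "send_rows", "data": {
  "commands": "0 -0.3 1 0 0;0 -0.3 1 0 0;0 -0.3 1 0 0;0 -0.3 1 0 0;0 -0.3 1 0 0;0 0 0 0 0;0 0 0 0 0"
}}

```text
t: 30.27
tcp_pos: [0.4798, -0.4321, 0.1794]
tool_rot: [0.997, 0.079, 0.001, 0.0]
force: [-0.9, 0.3, -0.4]
finger_gap: 0.001
gripper_force: 0.0
```

```bash
python3 -c "
from h import *
st();snap('top','t7');crop('t7','c9',130,100,390,300,3)"
```

```text
t 30.27 railx -116.0 n -503.2 z 179.4 gap 0.1 | F along -0.8 n 0.4 z -0.4 | T [ 0.03 -0.01  0.01]
```

View pics/c9.png

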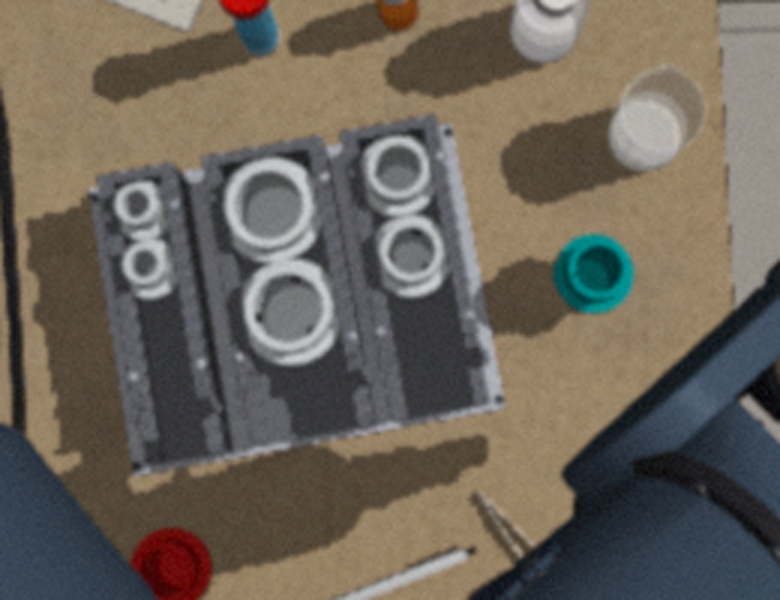

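The last view shows each pair of sleeves touching at the back of its rail: small (138,207)/(147,263), large (269,207)/(288,307), medium (397,170)/(411,252). The decoys, beaker and bottles are untouched and the arm is clear.

```bash
python3 -c "
from h import *
print(sign_off())"
```

```text
the job is handed in; nothing more can be done
None
```

I pulled the three sleeves apart and put each in its own rail, collar under the lips, pushed firmly against the stored sleeve and back stop. I let go of everything, did not touch the beaker or bottles, and handed the job in at about 30 s.

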